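Centre-punch a brass blank held in a tilted ball vise

ROBOT

A 7-joint arm with a two-finger parallel gripper is mounted at the origin on a cart in front of the work surface, level with it; the furniture and walls round the work are solid. World frame = base frame: x ahead of the robot, y to its left, z up, the work surface at z = 0. Lengths are in m, angles in rad, forces in N, time in s.
With the tool pointing down it reaches from about 0.35 to 0.9 m from the base axis. Payload 8.1 kg.
Tool frame: the origin (TCP) lies at the very end of the fingers, on their centre line; the grasp point (between the pads) lies 19 mm behind it; z points along the fingers, y is the line along which they close (so a half turn about z gives the same grasp; the last joint's range is limited). The gripper opens to 92 mm and grips with 3 to 60 N. Pads are 19 mm wide; open, the fingers measure 130 mm over their backs; the gripper's body (75 mm by 190 mm) begins 47 mm behind the grasp point.
Start: joints at [-1.428, 0.434, 0.025, 1.573, -0.012, 1.134, -0.075], TCP at [0.152, 0.606, 0.227] pointing down, gripper open.
Joint ranges: [-2.62, 2.62], [-0.44, 2.09], [-1.27, 1.32], [0.08, 2.57], [-1.32, 4.46], [0.12, 2], [-2.74, 2.74]. Speed limits (rad/s): [2.22, 2.22, 3.01, 3.01, 3.14, 3.14, 3.14].

INTERFACE

Orientations are given as a rotation vector (axis times angle).
In Python, from cell import arm gives the robot as it stands.
- The arm moves only by the tool jog_arm, never from a script. Its argument "rows" is a list of rows, each a list of 3 entries, a list of its own where there are three numbers: the shift along the world's x, y, z in cm, then the turn, a rotation vector about the world's x, y, z in degrees, then the opening, from 0 (shut) to 1 (fully open). A call has 1 to 8 rows; each row is the pose to reach, as a shift and turn from the pose commanded when the call began; what a row does not reach only later rows make up. A row lasts 1/8 s, in which the tool goes at most 62.5 mm and 10.7 degrees, less where a joint would pass 70% of its speed; a pose out of reach is approached as far as the arm can. A call with a gripper value outside its range is refused whole. The fingers move at their own pace and stop on an object; "newtons" is the grip in N (left out, the last holds). Time passes only in rows, so rows that repeat a pose let the fingers close. It gives the time, the measured TCP pose, the force, the opening and the grip force at its end, in the units of the state.
- arm.observe(): the state, without advancing time (a new reading comes with each control period).
- arm.get_image(name): name is "scene" or "top" or "wrist"; returns a dict with "img" (420x560x3 uint8, red, green, blue), "depth" (420x560 float32, m along the optical axis (not along the pixel's ray), 0 where there is no reading), "fx", "fy", "cx", "cy" (pixels), "rvec" (rotation vector, rad) and "tvec" (3), from world to camera coordinates, as OpenCV has them; the wrist camera has in their place "mount" (4x4, takes a point from camera to tool coordinates, whose origin is the TCP and whose axes are the flange's). Camera axes: x right, y down, z forward; pixel columns grow to the right and rows downward; lengths in m; the calibration is good to about 2 mm. A picture is of the moment at which its call begins: read the wrist's pose just before it.
- arm.sign_off(): hands the job in; it is judged then, once.
The state is a dict: "clock": time; "joints": joint angles; "dq": joint speeds; "joint_efforts": joint torques, N m; "position": TCP position; "ee_rot": TCP orientation; "force": force on the tool from outside, world axes, zero at the start; "ft_torque": the same for the moment, N m; "width": opening from 0.0 (shut) to 1.0 (fully open); "gripper_force": force on a finger pad.
Only numpy, scipy, OpenCV 4.12 (cv2) and the standard library are available. Lean on these libraries where they do the work, as an engineer would, in place of code of your own. Each camera call takes 0.05 s, during which the arm holds its last target. There are 200 camera calls.

TASK

Take the automatic centre punch out of the tool block, set its point on the scribed cross of the brass blank that is clamped in the tilted ball vise, hold it square to the blank's face, and press until its sprung nose has gone fully in. Feel for the face and for the end of the stroke, since nobody measured how far the blank stands out of the jaws: the ball must not be made to roll in its ring, and the punch must not be driven in anywhere else on the blank or the vise. Then draw the punch off and hang it back upright in its own hole of the block, leaving the burnisher and the other things where they are.

Things in the scene. Friction and masses are not known exactly. Their poses are not given: they have to be found in the camera images.
- punch_grip (a point): Automatic centre punch: straight steel tool 128 mm long, about 150 g, loose, hanging point-down in either hole of the block. Point on its axis mid-way up the knurled 16 mm barrel, its grip (24 mm below to 24 mm above here), 87.5 mm from the tip with the nose out. z runs from nose to cap. Above the grip: cap 19 mm wide. Below: collar 26 mm wide, 5 mm thick, resting on the block; fingertips may bear on it.
- punch_tip (a point): Point of the punch's sprung nose (8 mm thick, tapered to 2 mm; 20 mm stick out of the 15 mm wide lower barrel, which runs up to the collar's underside, 58 mm from the tip). It moves with the nose. z towards the cap.
- punch_nose (a joint): How far the nose has been pushed into the barrel, m: 0 = sprung right out, 0.012 = fully in, at its stop. It begins to move at 6 N and needs 12 N at the end of the stroke; it springs out when released.
- mark (a point): Point on the vise's ball head at the level of the jaw tops, right beneath the cross scribed on the brass blank. z points out of the blank's face, square to it, leaning 29 to 41 degrees from vertical, to the right or near right; x up the slope along the jaws, y across. The cross lies on +z from here at 2 to 24 mm, different each time and not reported: feel for it. Face: x -35 to +11 mm, y -11 to +11 mm.
- vise_ring: Round black padded ring, 128 mm wide, 30 mm high, fixed; origin centre of underside. In it sits a steel ball head, 100 mm across, centre 56 mm up, with two jaws 56 x 17 mm (to about 120 mm high) that clamp the brass blank fast. Friction alone holds the ball: a square press on the cross is safe up to about 18 N; a harder or sideways push rolls it.
- tool_block: Hardwood tool block, 60 x 150 x 66 mm, fixed; origin at the centre of its underside, z up, long side along its y. Two upright holes, 19 mm wide and 62 mm deep, in its top at y = -42 and y = +42 mm, x = 0; the punch hangs in one, the burnisher in the other.
- burnisher_grip (a point): Burnisher with a turned pear-shaped wooden handle (31 mm wide, rising 65 mm above the block), loose, hanging in the block's other hole. This point lies on its axis 37 mm above the block's top. Leave it alone.
- chasing_hammer: Steel chasing hammer with wooden handle, 213 x 63 x 26 mm, lying; leave it alone. Origin at the centre of its underside.
- marble_tile: White marble tile, 62 x 105 x 8 mm; leave it alone. Origin at the centre of its underside.
- flux_jar: Stoneware jar with lid, 55 mm wide, 60 mm high; leave it alone. Origin at the centre of its underside.
- pin_vice: Pin vice, 112 mm long, 12 mm thick, lying; leave it alone. Origin at the centre of its underside.
- needle_file_2: Needle file with dark handle, 170 mm long, 7 mm thick, lying; leave it alone. Origin at the centre of its underside.

How it is judged:
By the outcome, as a careful person would: the job done as asked, in the order asked, and still so for the second after the job is handed in, with the robot touching nothing.
It also fails if it takes over 48 s, if anything falls off the work surface, if the arm or the gripper's body presses on something with over 40 N, if the wrist force passes 120 N, or if a joint passes its speed limit or range.

## Working session

There is one attempt and no reset: what is moved stays moved. The work goes in short steps, Python scripts to look and compute and a tool call to move; the robot and the scene stay as the last step left them, time stands still between calls to the robot, and variables do not carry over. Pictures are saved under pics/ and viewed, at most 10 in all, crops included, and the job is handed in when it is done.

Besides the shell and the picture viewer there is one more tool, called after ">>>" by a JSON object that holds its "fn" and its "kwargs", one argument or row to a line. jog_arm: Moves the arm, as the interface text tells. Its arguments: {"type":"object","properties":{"rows":{"type":"array","items":{"type":"array"}},"newtons":{"type":"number"}},"required":["rows"]}

```bash
ls; mkdir -p pics
cat > h.py <<'E'
import numpy as np, cv2
from scipy.spatial.transform import Rotation as R
from cell import arm
def cloud(d,T=None):
    z=d["depth"]; v,u=np.mgrid[:z.shape[0],:z.shape[1]]
    p=np.stack([(u-d["cx"])*z/d["fx"],(v-d["cy"])*z/d["fy"],z],-1)
    if "rvec" in d:
        Rm=cv2.Rodrigues(np.array(d["rvec"],float))[0]
        return (p-np.array(d["tvec"]).ravel())@Rm
    s=T; M=np.array(d["mount"]); p=p@M[:3,:3].T+M[:3,3]
    return p@R.from_rotvec(s["ee_rot"]).as_matrix().T+np.array(s["position"])
E
python3 - <<'E'
from h import *
print(arm.observe())
for n in("scene","top"):
    d=arm.get_image(n); np.savez(n,P=cloud(d),img=d["img"],z=d["depth"])
    cv2.imwrite(f"pics/{n}.png",d["img"][:,:,::-1])
E
```

```text
pics
{'clock': 0.0, 'joints': array([-1.42758128,  0.43522265,  0.02498918,  1.57406896, -0.01159658,
        1.13404562, -0.07506929]), 'dq': array([-2.35383059e-03, -1.56869681e-03, -2.14993274e-04, -1.01274428e-03,
       -3.14102591e-06, -1.69808079e-03,  3.61608792e-04]), 'joint_efforts': array([ 1.71623233e-04, -6.67855597e+01,  9.84859094e-01, -3.14467907e+01,
       -6.06902526e-02,  4.23259498e-02,  1.51929648e-04]), 'position': array([0.15203271, 0.60569666, 0.22595628]), 'ee_rot': array([-3.85229864e-01, -3.11784111e+00,  2.51170898e-03]), 'force': array([0.75707271, 0.01091635, 0.08966748]), 'ft_torque': array([-0.0293644 , -0.00234097,  0.00917074]), 'gripper_force': 0.0, 'width': 1.0019960862212338}
```

View pics/scene.png

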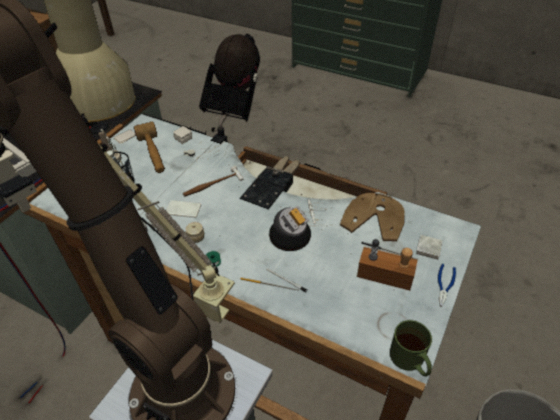

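View pics/top.png

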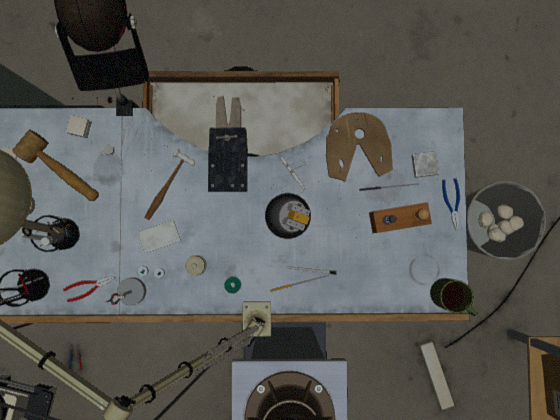

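The scene view shows the vise at about (290,228) and the block at (387,267). In the top view the vise is at (290,215) and the block at (400,217), with the punch (dark) at (390,219) and the burnisher at (422,213).

Run:
```python
from h import *
t=np.load("top.npz");P=t["P"]
for n,(u0,u1,v0,v1) in dict(block=(365,440,195,240),vise=(255,325,185,245)).items():
    Q=P[v0:v1,u0:u1].reshape(-1,3)
    print(n,Q.min(0),Q.max(0))
Q=P[195:240,365:440].reshape(-1,3)
m=(abs(Q[:,2]-.066)<.006); r=cv2.minAreaRect((Q[m,:2]*1000).astype(np.float32));print("block top",r,cv2.boxPoints(r).round(1).tolist(),np.median(Q[m,2]))
for u0,u1 in((380,402),(408,436)):
    Q=P[200:235,u0:u1].reshape(-1,3);
    for lo,hi in((.08,.095),(.095,.115),(.115,.16)):
        k=Q[(Q[:,2]>lo)&(Q[:,2]<hi)];
        if len(k):print(u0,lo,len(k),k.mean(0).round(4),np.ptp(k,0).round(4))
Q=P[185:245,255:325].reshape(-1,3)
k=Q[(Q[:,2]>.022)&(Q[:,2]<.036)];print("ring",cv2.minEnclosingCircle((k[:,:2]*1000).astype(np.float32)))
a=t["img"]
cv2.imwrite("pics/c.png",np.hstack([cv2.resize(a[190:245,255:325,::-1],None,fx=5.6,fy=5.6,interpolation=2),cv2.resize(a[190:245,370:440,::-1],None,fx=5.6,fy=5.6,interpolation=2)]))
hs=cv2.cvtColor(a,cv2.COLOR_RGB2HSV)[190:245,255:325]; q=P[190:245,255:325]
m=(hs[...,1]>110)&(hs[...,2]>110)&(q[...,2]>.08);print(m.sum(),q[m].mean(0)); k=q[m]
for i in range(3):
    c=np.median(k,0);s,u,v=np.linalg.svd(k-c);n=v[2]*np.sign(v[2][2]);k=k[abs((k-c)@n)<.004]
print(len(k),k.mean(0),n,np.degrees(np.arccos(n[2])),v,s/np.sqrt(len(k)))
print(arm.get_image("top")["fx"])
```

```text
block [ 0.47777264 -0.42749025 -0.01163833] [0.608271   0.03214742 1.40569134]
vise [ 0.47039633 -0.10077318 -0.01084744] [0.63803953 0.09543976 1.40569134]
block top ((542.6801147460938, -303.00201416015625), (59.729270935058594, 152.0737762451172), 9.238040924072266) [[501.0, -232.6999969482422], [525.4000244140625, -382.79998779296875], [584.4000244140625, -373.29998779296875], [560.0, -223.1999969482422]] 0.06569081537986304
380 0.08 11 [ 0.5335 -0.2564  0.0877] [0.0136 0.0115 0.013 ]
380 0.095 9 [ 0.536  -0.2558  0.1043] [0.0159 0.0065 0.0185]
380 0.115 46 [ 0.5356 -0.2599  0.1322] [0.0175 0.0161 0.0248]
408 0.08 6 [ 0.5477 -0.3349  0.0882] [0.0132 0.0054 0.0104]
408 0.095 16 [ 0.5465 -0.3355  0.111 ] [0.0288 0.0185 0.0143]
408 0.115 104 [ 0.5491 -0.3427  0.1255] [0.0285 0.0297 0.0204]
ring ((550.7008056640625, 3.5519609451293945), 63.21076965332031)
119 [ 0.53864671 -0.02778503  0.128545  ]
44 [ 0.53704478 -0.02705371  0.14688714] [ 0.92484106 -0.37540144  0.06117817] 86.4925587767194 [[-0.04611652  0.04898518  0.99773429]
 [ 0.37754771  0.92556697 -0.0279913 ]
 [-0.92484106  0.37540144 -0.06117817]] [[ 0.00091673  0.03813916 -0.0376931  ...  0.02087015  0.0206614
   0.02022944]
 [ 0.00152089  0.04095423 -0.00515483 ...  0.01800291  0.02432546
   0.0308387 ]
 [ 0.00108769  0.03608327 -0.01446483 ...  0.03070465  0.02196542
   0.01340222]
 ...
 [-0.0011333  -0.02624143  0.03211744 ...  0.14264263 -0.00721797
  -0.00635286]
 [-0.00096009 -0.03127795  0.02266337 ... -0.00691071  0.14399147
  -0.00664243]
 [-0.0011205  -0.03637137  0.01326293 ... -0.0057248  -0.00632551
   0.14380916]]
499.8392004359269
```

View pics/c.png

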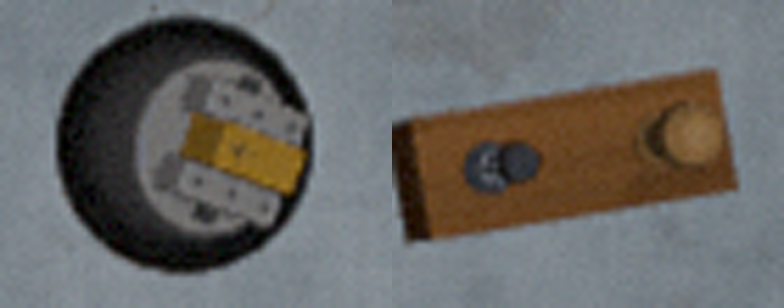

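The crop shows the brass face tilted down to the right and slightly towards the near side, with the cross at crop pixel (238,150). The punch is in the left hole. I'll check the lamp arm and my path before moving.

Run:
```python
from h import *
P=np.load("top.npz")["P"]
for u,v in((257,318),(240,330),(200,358),(160,385),(120,410),(60,370),(10,325),(10,200),(130,295),(280,340)): print((u,v),P[v,u].round(3))
d=arm.get_image("top");Rm=cv2.Rodrigues(np.array(d["rvec"],float))[0];print("topcam",-Rm.T@np.ravel(d["tvec"]))
S=np.load("scene.npz")["P"]
for u,v in((210,285),(180,225),(140,180),(105,150),(90,80),(85,40),(50,100),(110,200),(150,370),(105,345)): print("s",(u,v),S[v,u].round(3))
q=P[202:232,265:320].reshape(-1,3)
s=arm.observe();M=R.from_rotvec(s["ee_rot"]).as_matrix();print(M.round(3));w=arm.get_image("wrist");print(np.array(w["mount"]).round(3),w["fx"])
# cross px in top: crop (238,150)/5.6
print("cross",P[190+27,255+42],P[190+26:190+29,255+40:255+45].reshape(-1,3).round(4).tolist())
# target view orientation for n
n=np.array([-.2,-.54,.82]);n/=np.linalg.norm(n)
print("turn deg",np.degrees(np.cross([0,0,1],n)/np.linalg.norm(np.cross([0,0,1],n))*np.arccos(n[2])))
```

```text
(257, 318) [0.284 0.085 0.119]
(240, 330) [ 0.076  0.204 -0.904]
(200, 358) [0.233 0.196 0.332]
(160, 385) [0.213 0.251 0.457]
(120, 410) [0.202 0.293 0.561]
(60, 370) [0.261 0.402 0.539]
(10, 325) [ 0.105  1.245 -0.895]
(10, 200) [0.568 0.602 0.34 ]
(130, 295) [0.334 0.435 0.026]
(280, 340) [ 0.111  0.024 -0.484]
topcam [0.47777264 0.03214742 1.40569134]
s (210, 285) [0.249 0.082 0.067]
s (180, 225) [ 0.435  0.332 -0.002]
s (140, 180) [0.541 0.58  0.002]
s (105, 150) [0.514 0.671 0.118]
s (90, 80) [0.525 0.642 0.379]
s (85, 40) [0.57  0.664 0.476]
s (50, 100) [0.064 0.143 0.719]
s (110, 200) [0.049 0.072 0.557]
s (150, 370) [-0.077 -0.041  0.287]
s (105, 345) [ 0.269  0.826 -0.903]
[[-0.97   0.243 -0.   ]
 [ 0.243  0.97  -0.001]
 [-0.    -0.001 -1.   ]]
[[ 0.    -0.957 -0.29   0.079]
 [ 1.    -0.     0.001  0.   ]
 [-0.001 -0.29   0.957 -0.158]
 [ 0.     0.     0.     1.   ]] 299.97792727599835
cross [ 0.54063966 -0.01847128  0.1212574 ] [[0.543, -0.0132, 0.1251], [0.5431, -0.0158, 0.1234], [0.5431, -0.0184, 0.1229], [0.5431, -0.021, 0.1225], [0.5435, -0.0239, 0.1152], [0.5402, -0.013, 0.1299], [0.5405, -0.0158, 0.1251], [0.5406, -0.0185, 0.1213], [0.5407, -0.0211, 0.1191], [0.5406, -0.0236, 0.1219], [0.4778, 0.0321, 1.4057], [0.538, -0.0158, 0.1225], [0.5377, -0.0181, 0.1293], [0.5378, -0.0208, 0.1256], [0.538, -0.0236, 0.122]]
turn deg [ 32.89486894 -12.18328479   0.        ]
```

>>> {"fn": "jog_arm", "kwargs": {
  "rows": [
    [[0, 0, 6], [0, 0, 0], 1],
    [[0, 0, 12], [0, 0, 0], 1],
    [[0, 0, 18], [0, 0, 0], 1],
    [[0, -1, 24], [0, 0, 0], 1],
    [[-1, -3, 30], [0, 0, 0], 1],
    [[-2, -6, 36], [0, 0, 0], 1],
    [[-3, -9, 42], [0, 0, 0], 1],
    [[-3, -12, 47], [0, 0, 0], 1]
  ]
}}

```text
clock: 1.25
position: [0.1213, 0.494, 0.6429]
ee_rot: [0.382, 3.114, 0.055]
force: [-3.8, -10.1, 0.9]
width: 1.0
gripper_force: 0.0
```

>>> {"fn": "jog_arm", "kwargs": {
  "rows": [
    [[0, 0, 2], [0, 0, 0], 1],
    [[5.7, -1.9, 3], [0, 0, -7], 1],
    [[11.3, -4.5, 3], [0, 0, -14], 1],
    [[16.5, -7.6, 3], [0, 0, -21], 1],
    [[21.3, -11.4, 3], [0, 0, -28], 1],
    [[25.5, -15.8, 3], [0, 0, -35], 1],
    [[29.3, -20.6, 3], [0, 0, -42], 1],
    [[32.4, -25.9, 3], [0, 0, -49], 1]
  ]
}}

```text
clock: 2.25
position: [0.4403, 0.2391, 0.6513]
ee_rot: [1.634, 2.651, 0.07]
force: [0.8, -0.1, 0.3]
width: 1.001
gripper_force: 0.0
```

Run:
```python
from h import *
s=arm.observe();print(s["position"],s["joints"],s["force"],R.from_rotvec(s["ee_rot"]).as_matrix().round(2))
```

```text
[0.44032548 0.23910958 0.65132745] [-0.98900474  0.17669286  0.53739768  0.93323261 -0.09985533  2.00158009
 -0.03898231] [ 0.75580959 -0.08557896  0.31180733] [[-0.45  0.89  0.05]
 [ 0.89  0.45  0.02]
 [ 0.    0.05 -1.  ]]
```

>>> {"fn": "jog_arm", "kwargs": {
  "rows": [
    [[1, -5, -2], [0, 0, -4], 1],
    [[2, -10, -5], [0, 0, -8], 1],
    [[3, -15, -9], [0, 0, -12], 1],
    [[4, -21, -14], [0, 0, -16], 1],
    [[5, -26, -19], [0, 0, -18], 1],
    [[5, -31, -24], [0, 0, -18], 1],
    [[5, -35, -29], [0, 0, -18], 1],
    [[5, -38, -34], [0, 0, -18], 1]
  ]
}}

```text
clock: 3.25
position: [0.4886, -0.1227, 0.3373]
ee_rot: [2.019, 2.36, 0.066]
force: [0.8, 0.7, -0.6]
width: 0.999
gripper_force: 0.0
```

>>> {"fn": "jog_arm", "kwargs": {
  "rows": [
    [[0, 0, -1], [10, -3.5, 0], 1],
    [[0, 0, -2], [20, -7, 0], 1],
    [[0, 0, -3], [29, -11, 0], 1],
    [[0, 0, -3], [33, -12, 0], 1],
    [[0, 0, -3], [33, -12, 0], 1],
    [[0, 0, -3], [33, -12, 0], 1]
  ]
}}

```text
clock: 4.0
position: [0.4891, -0.121, 0.3088]
ee_rot: [-1.85, -2.132, -0.897]
force: [-0.4, -0.7, 0.3]
width: 0.999
gripper_force: 0.0
```

Run:
```python
from h import *
s=arm.observe();print(s["position"],s["joints"],s["force"],R.from_rotvec(s["ee_rot"]).as_matrix().round(3))
d=arm.get_image("wrist");P=cloud(d,s);np.savez("w1",P=P,img=d["img"])
cv2.imwrite("pics/w1.png",d["img"][:,:,::-1])
```

```text
[ 0.48912647 -0.12098505  0.30884411] [-0.07489816  0.29504989  0.84072784  1.87886689 -0.82876944  1.41188867
  1.19900181] [-0.36579028 -0.67632792  0.34587057] [[-0.21   0.946  0.247]
 [ 0.838  0.044  0.544]
 [ 0.504  0.321 -0.802]]
```

View pics/w1.png

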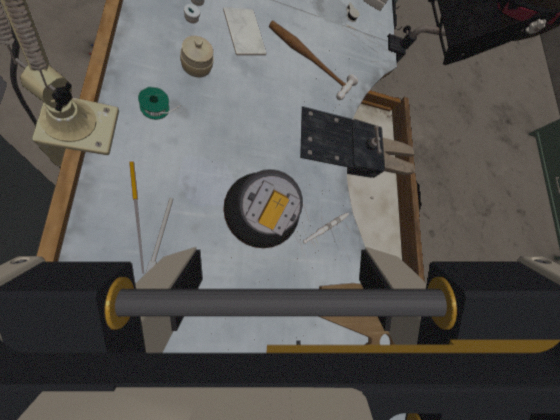

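The wrist view shows the vise at (265,208) with the brass face at (275,208), seen nearly square. I'll move closer along the optical axis.

>>> {"fn": "jog_arm", "kwargs": {
  "rows": [
    [[1.3, 1.2, -4], [0, 0, 0], 1],
    [[2.6, 2.4, -8], [0, 0, 0], 1],
    [[3.9, 3.6, -12], [0, 0, 0], 1],
    [[3.9, 3.6, -12], [0, 0, 0], 1],
    [[3.9, 3.6, -12], [0, 0, 0], 1]
  ]
}}

```text
clock: 4.68
position: [0.5282, -0.0857, 0.1906]
ee_rot: [-1.85, -2.133, -0.9]
force: [0.4, 0.3, 1.1]
width: 1.001
gripper_force: 0.0
```

Run:
```python
from h import *
s=arm.observe();print(s["position"],s["force"])
d=arm.get_image("wrist");P=cloud(d,s);np.savez("w2",P=P,img=d["img"])
cv2.imwrite("pics/w2.png",cv2.resize(d["img"][130:290,180:390,::-1],None,fx=3.6,fy=3.6,interpolation=2))
hs=cv2.cvtColor(d["img"],cv2.COLOR_RGB2HSV)
m=(hs[...,0]>12)&(hs[...,0]<32)&(hs[...,1]>120)&(P[...,2]>.09);m[290:]=0
_,lab,st,ce=cv2.connectedComponentsWithStats(m.astype(np.uint8));i=1+st[1:,4].argmax();m=lab==i
print(st[i],ce[i]);k=P[cv2.erode(m.astype(np.uint8),np.ones((3,3)))>0]
for _ in range(5):
    c=np.median(k,0);n=np.linalg.svd(k-c)[2][2];n*=np.sign(n[2]);k=k[abs((k-c)@n)<.003]
print(len(k),c,n,np.degrees(np.arccos(n[2])),((k-c)@n).std())
```

```text
[ 0.52822042 -0.08569243  0.19060674] [0.42895591 0.33632368 1.10465744]
[ 247  179   45   58 1382] [268.55137482 207.25470333]
330 [ 0.5389484  -0.02961257  0.11862768] [ 0.91423479 -0.38220421  0.13451647] 82.2693392598654 0.0016661365621697844
```

View pics/w2.png

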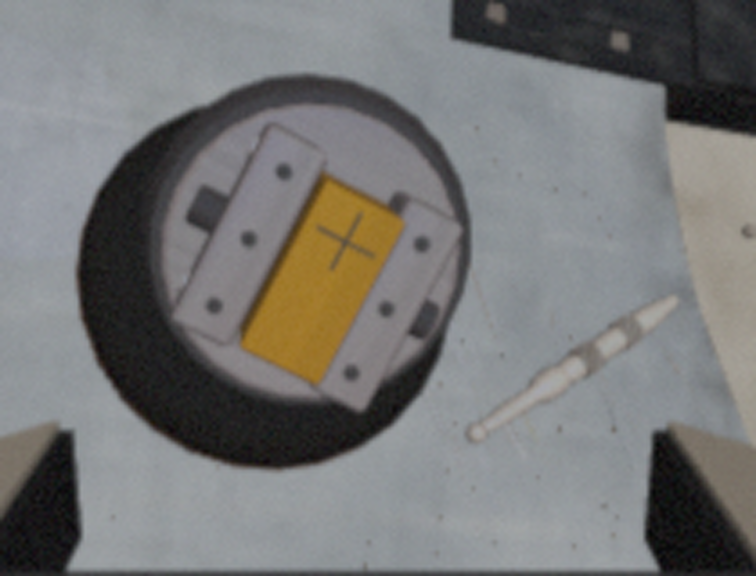

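The close crop shows the cross at (347,241), which is full-image (276.4,196.9). The brass face corners are at (326,176), (404,219), (320,384) and (241,345).

```bash
cat > fit.py <<'E'
from h import *
from scipy.optimize import least_squares
d=arm.get_image("wrist");s=arm.observe()
w=np.load("w2.npz");P=w["P"];M=R.from_rotvec(s["ee_rot"]).as_matrix();mt=np.array(d["mount"])
Rc=M@mt[:3,:3];tc=M@mt[:3,3]+s["position"]
K=np.array([[d["fx"],0,d["cx"]],[0,d["fy"],d["cy"]],[0,0,1.]])
cr=lambda a:np.array(a,float)/3.6+[180,130]-.36
c=cr([(326,176),(404,219),(320,384),(241,345)]);x=cr([(347,241)])
obj=np.array([(11,11,0),(11,-11,0),(-35,-11,0),(-35,11,0)],float)/1000
def plane(poly,nm):
    m=np.zeros(P.shape[:2],np.uint8);cv2.fillPoly(m,[cr(poly).round().astype(int)],1)
    k=P[m>0];k=k[(k[:,2]>.05)&(k[:,2]<.2)];q=(k-tc)@Rc
    A=np.c_[q[:,0]/q[:,2],q[:,1]/q[:,2],np.ones(len(q))];y=1/q[:,2]
    f=least_squares(lambda p:(A@p-y)/.05,np.linalg.lstsq(A,y,rcond=None)[0],loss="soft_l1").x
    n=-Rc@f/np.linalg.norm(f);dd=(q@f-1)/np.linalg.norm(f)
    print(nm,len(k),n.round(3),"tilt",np.degrees(np.arccos(n[2])).round(1),"az",np.degrees(np.arctan2(n[1],n[0])).round(1),"sd mm",1e3*np.median(abs(dd))*1.48,"cen",np.median(k,0).round(4))
    r=Rc@(np.linalg.inv(K)@[*x[0],1]);t=1/(f@(np.linalg.inv(K)@[*x[0],1]));print("  cross on plane",tc+r*t)
    return n
if __name__=="__main__":
    print("cam",tc)
    o=np.vstack([obj,[0,0,0]]);i=np.vstack([c,x])
    n_,rv,tv,e=cv2.solvePnPGeneric(o[:,None],i[:,None],K,None,flags=cv2.SOLVEPNP_IPPE)
    for a,b,g in zip(rv,tv,e):
        W=Rc@cv2.Rodrigues(a)[0];print("pnp",W.round(3).tolist(),"tilt",np.degrees(np.arccos(W[2,2])),"pos",(Rc@b).ravel()+tc,"err",g)
    br=[(328,190),(395,223),(315,375),(250,340)]
    j1=[(272,130),(320,160),(228,338),(178,315)];j2=[(412,202),(455,230),(365,405),(325,382)]
    plane(br,"brass");plane(j1,"j1");plane(j2,"j2")
    plane(np.vstack([j1[0:1],j1[3:],j2[2:3],j2[1:2]]),"all")
E
python3 fit.py
```

```text
cam [ 0.47205621 -0.10633353  0.35682881]
pnp [[0.329, -0.94, -0.09], [0.89, 0.341, -0.304], [0.317, 0.02, 0.948]] tilt 18.49018349022184 pos [ 0.54631755 -0.01698145  0.1168154 ] err [0.32489013]
pnp [[0.293, -0.851, -0.435], [0.849, 0.441, -0.292], [0.44, -0.284, 0.852]] tilt 31.60119517786684 pos [ 0.54557454 -0.01777142  0.11864254] err [0.41458335]
brass 1030 [-0.17  -0.462  0.87 ] tilt 29.5 az -110.1 sd mm 0.6792239331188693 cen [ 0.54   -0.0291  0.1182]
  cross on plane [ 0.54453673 -0.02021741  0.12372559]
j1 959 [-0.154 -0.47   0.869] tilt 29.6 az -108.1 sd mm 0.7471870636599836 cen [ 0.5242 -0.0153  0.1057]
  cross on plane [ 0.54882284 -0.01512497  0.10994111]
j2 791 [-0.12  -0.482  0.868] tilt 29.8 az -104.0 sd mm 0.7194664554816897 cen [ 0.5618 -0.0283  0.1059]
  cross on plane [ 0.54846565 -0.01554935  0.11108986]
all 3304 [-0.202 -0.371  0.906] tilt 25.0 az -118.6 sd mm 9.435775466453071 cen [ 0.5383 -0.024   0.1109]
  cross on plane [ 0.54776465 -0.01638223  0.11334434]
```

```bash
cat > fit2.py <<'E'
from fit import *
br=[(328,190),(395,223),(315,375),(250,340)]
j1=[(276,136),(316,160),(226,332),(182,312)];j2=[(412,207),(450,232),(363,398),(329,380)]
def pts(poly):
    m=np.zeros(P.shape[:2],np.uint8);cv2.fillPoly(m,[cr(poly).round().astype(int)],1)
    k=P[m>0];return k[(k[:,2]>.05)&(k[:,2]<.2)]
B,J=pts(br),np.vstack([pts(j1),pts(j2)])
def res(p):
    n=np.array([p[0],p[1],1]);n/=np.linalg.norm(n);return np.r_[B@n-p[2],J@n-p[3]]*1e3
p=least_squares(res,[-.17,-.54,.11,.1],loss="soft_l1").x
n=np.array([p[0],p[1],1]);n/=np.linalg.norm(n)
def hit(px,h): r=Rc@(np.linalg.inv(K)@[*px,1]);return tc+r*(h-tc@n)/(r@n)
X=hit(x[0],p[2]);C=[hit(q,p[2]) for q in c]
e=(C[0]-C[3])/np.linalg.norm(C[0]-C[3])+(C[1]-C[2])/np.linalg.norm(C[1]-C[2]);e/=np.linalg.norm(e)
print("n",n,"tilt",np.degrees(np.arccos(n[2])),"az",np.degrees(np.arctan2(n[1],n[0])),"edge az+180",np.degrees(np.arctan2(-e[1],-e[0])),"standout",p[2]-p[3],"cross",X)
ex=np.cross(np.cross(n,[0,0,1]),n);ex/=np.linalg.norm(ex);ey=np.cross(n,ex)
ex=e
ey=np.cross(n,ex)
print("corners xy mm",[(1e3*np.array([(q-X)@ex,(q-X)@ey])).round(1).tolist() for q in C],"sd",np.std(res(p)))
b=np.array([.5507,.0036,.056]);print("ball centre rel cross in mark frame",[(b-X)@ex,(b-X)@ey,(b-X)@n])
# desired punch turn from vertical; tool y
t=np.arccos(n[2]);print("tilt rotvec deg",np.degrees(np.cross([0,0,1],n)/np.sin(t)*t))
E
python3 fit2.py
```

```text
n [-0.16591534 -0.4649315   0.86966131] tilt 29.580694429577935 az -109.63943741357927 edge az+180 -108.23687659276924 standout 0.014735099291189905 cross [ 0.54445491 -0.02021202  0.12372055]
corners xy mm [[11.6, 11.5], [10.8, -9.9], [-34.5, -10.1], [-33.9, 11.6]] sd 1.0847653423101282
ball centre rel cross in mark frame [np.float64(-0.012053160563677513), np.float64(0.0023785591734989124), np.float64(-0.0710010548499644)]
tilt rotvec deg [27.85987699 -9.94206904  0.        ]
```

```bash
cat > turn.py <<'E'
from h import *
def mat(z,y):
    z=np.array(z,float);z/=np.linalg.norm(z);y=np.array(y,float);y-=z*(y@z);y/=np.linalg.norm(y)
    return np.c_[np.cross(y,z),y,z]
def turn(D):
    s=arm.observe();return np.degrees((R.from_matrix(D)*R.from_rotvec(s["ee_rot"]).inv()).as_rotvec()).round(2)
E
python3 -c "
from turn import *
print(turn(mat([0,0,-1],[.987,.16,0])),arm.observe()['position'])"
```

```text
[-33.55  15.09   1.1 ] [ 0.52837216 -0.08629965  0.19087344]
```

>>> {"fn": "jog_arm", "kwargs": {
  "rows": [
    [[0, -2, 5], [-9, 4, 0.3], 1],
    [[0.3, -7, 6], [-18, 8, 0.6], 1],
    [[0.5, -12, 6], [-27, 12, 0.9], 1],
    [[0.8, -17.4, 6], [-33.5, 15, 1.1], 1],
    [[0.8, -17.4, 6], [-33.5, 15, 1.1], 1],
    [[0.8, -17.4, 6], [-33.5, 15, 1.1], 1]
  ]
}}

```text
clock: 5.58
position: [0.5356, -0.2591, 0.2495]
ee_rot: [-2.037, -2.389, -0.004]
force: [-0.4, 0.4, -1.1]
width: 1.004
gripper_force: 0.0
```

Run:
```python
from turn import *
s=arm.observe();print(s["position"],turn(mat([0,0,-1],[.987,.16,0])))
d=arm.get_image("wrist");P=cloud(d,s);np.savez("w3",P=P,img=d["img"]);
cv2.imwrite("pics/w3.png",d["img"][:,:,::-1])
Q=P.reshape(-1,3);Q=Q[(abs(Q[:,0]-.536)<.03)&(abs(Q[:,1]+.26)<.03)]
for lo,hi in((.068,.08),(.08,.12),(.12,.133),(.133,.14)):
    k=Q[(Q[:,2]>lo)&(Q[:,2]<hi)]
    if len(k)>3:print(lo,len(k),np.median(k,0).round(4),k.min(0).round(4),k.max(0).round(4))
Q=P.reshape(-1,3);k=Q[(abs(Q[:,2]-.066)<.004)&(abs(Q[:,0]-.543)<.06)&(abs(Q[:,1]+.3)<.11)];print("block",cv2.minAreaRect((k[:,:2]*1e3).astype(np.float32)))
```

```text
[ 0.53561102 -0.25914976  0.24953375] [-0.19 -0.    0.11]
0.068 180 [ 0.5357 -0.2553  0.0705] [ 0.5249 -0.2815  0.068 ] [ 0.558  -0.2348  0.0788]
0.08 117 [ 0.5355 -0.2547  0.0993] [ 0.5288 -0.2605  0.0808] [ 0.544  -0.2534  0.115 ]
0.12 118 [ 0.5354 -0.2555  0.1308] [ 0.5276 -0.2713  0.1216] [ 0.546  -0.2526  0.133 ]
0.133 203 [ 0.5367 -0.2615  0.135 ] [ 0.5289 -0.2692  0.1331] [ 0.5445 -0.2539  0.1376]
block ((543.4734497070312, -303.1833190917969), (60.04619216918945, 149.8059539794922), 9.103238105773926)
```

View pics/w3.png

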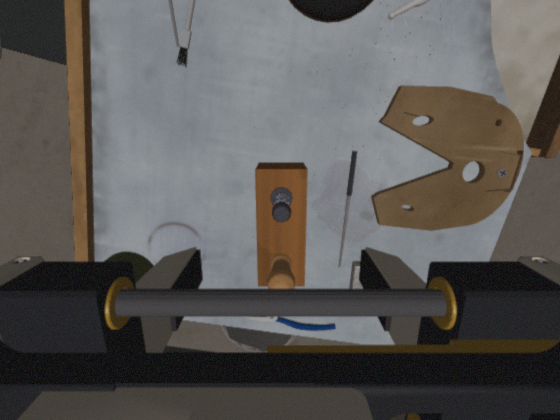

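The wrist view shows the punch cap at (282,212), with the fingers clear of the burnisher. I'll descend and grip.

>>> {"fn": "jog_arm", "kwargs": {
  "rows": [
    [[0.1, -0.25, -5], [0.2, 0, 0], 1],
    [[0.1, -0.25, -10], [0.2, 0, 0], 1],
    [[0.1, -0.25, -14], [0.2, 0, 0], 1],
    [[0.1, -0.25, -17.4], [0.2, 0, 0], 1],
    [[0.1, -0.25, -17.4], [0.2, 0, 0], 1],
    [[0.1, -0.25, -17.4], [0.2, 0, 0], 1]
  ]
}}

```text
clock: 6.38
position: [0.5374, -0.2623, 0.0766]
ee_rot: [-2.036, -2.389, -0.007]
force: [1.6, -0.6, 0.4]
width: 0.999
gripper_force: 0.0
```

>>> {"fn": "jog_arm", "kwargs": {
  "rows": [
    [[0, 0, 0], [0, 0, 0], 0.1],
    [[0, 0, 0], [0, 0, 0], 0.1],
    [[0, 0, 0], [0, 0, 0], 0.1],
    [[0, 0, 0], [0, 0, 0], 0.1],
    [[0, 0, 0], [0, 0, 0], 0.1],
    [[0, 0, 0], [0, 0, 0], 0.1]
  ],
  "newtons": 50
}}

```text
clock: 7.12
position: [0.5369, -0.2619, 0.075]
ee_rot: [-2.034, -2.388, -0.005]
force: [0.2, 0.1, -0.3]
width: 0.394
gripper_force: 0.0
```

>>> {"fn": "jog_arm", "kwargs": {
  "rows": [
    [[0, 0, 0], [0, 0, 0], 0.1],
    [[0, 0, 0], [0, 0, 0], 0.1],
    [[0, 0, 0], [0, 0, 0], 0.1],
    [[0, 0, 0], [0, 0, 0], 0.1],
    [[0, 0, 0], [0, 0, 0], 0.1]
  ]
}}

```text
clock: 7.75
position: [0.5369, -0.2619, 0.075]
ee_rot: [-2.034, -2.388, -0.005]
force: [0.0, -0.3, -1.9]
width: 0.166
gripper_force: 52.9
```

>>> {"fn": "jog_arm", "kwargs": {
  "rows": [
    [[0, 0, 4], [0, 0, 0], 0.1],
    [[0, 0, 9], [0, 0, 0], 0.1],
    [[0, 0, 14], [0, 0, 0], 0.1],
    [[0, 3, 18], [7, -2.4, 0], 0.1],
    [[-0.3, 8, 19], [14, -4.8, 0], 0.1],
    [[-0.6, 13, 19], [21, -7.2, 0], 0.1],
    [[-1, 17, 18], [28, -9.65, 0], 0.1],
    [[-1, 19.2, 16], [28, -9.65, 0], 0.1]
  ]
}}

```text
clock: 8.75
position: [0.526, -0.0703, 0.2348]
ee_rot: [-1.859, -2.177, -0.713]
force: [0.5, -0.2, -1.4]
width: 0.166
gripper_force: 52.9
```

>>> {"fn": "jog_arm", "kwargs": {
  "rows": [
    [[0, 0, -0.9], [0, 0, 0], 0.1],
    [[0, 0, -1.8], [0, 0, 0], 0.1],
    [[0, 0, -1.8], [0, 0, 0], 0.1],
    [[0, 0, -1.8], [0, 0, 0], 0.1]
  ]
}}

```text
clock: 9.25
position: [0.5273, -0.0707, 0.2174]
ee_rot: [-1.858, -2.181, -0.71]
force: [-0.3, -0.4, -2.0]
width: 0.17
gripper_force: 52.9
```

Run:
```python
from turn import *
s=arm.observe();n=np.array([-.161,-.467,.8695]);n/=np.linalg.norm(n);X=np.array([.5445,-.0202,.1237])
M=R.from_rotvec(s["ee_rot"]).as_matrix();tip=s["position"]+M[:,2]*.067
print(s["position"],s["force"],s["ft_torque"],s["width"],"tool z",M[:,2],"turn",turn(mat(-n,M[:,1])),"tip-X",tip-X,"along n",(tip-X)@n,"perp",(tip-X)-n*((tip-X)@n))
d=arm.get_image("wrist");mt=np.array(d["mount"])
def px(p):
    q=mt[:3,:3].T@(M.T@(p-s["position"])-mt[:3,3]);return d["fx"]*q[0]/q[2]+d["cx"],d["fy"]*q[1]/q[2]+d["cy"]
print("tip px",px(tip),"cross px",px(X),"X+n.04",px(X+n*.04))
np.savez("w4",P=cloud(d,s),img=d["img"])
cv2.imwrite("pics/w4.png",cv2.resize(d["img"][130:330,170:390,::-1],None,fx=3,fy=3,interpolation=2))
```

```text
[ 0.52726014 -0.07074863  0.21739476] [-0.26826748 -0.37334522 -1.98470065] [-0.77528757  0.25119895  0.01989558] 0.16981314139516115 tool z [ 0.16060367  0.47117369 -0.86729569] turn [-0.27  0.   -0.05] tip-X [-0.00647941 -0.01898     0.03558595] along n 0.04084800615111859 perp [9.69823300e-05 9.56386977e-05 6.93242403e-05]
tip px (np.float64(280.46954014203953), np.float64(226.8654030323495)) cross px (np.float64(280.27563445973175), np.float64(212.56786707665412)) X+n.04 (np.float64(280.31773112382933), np.float64(226.6318020763786))
```

View pics/w4.png

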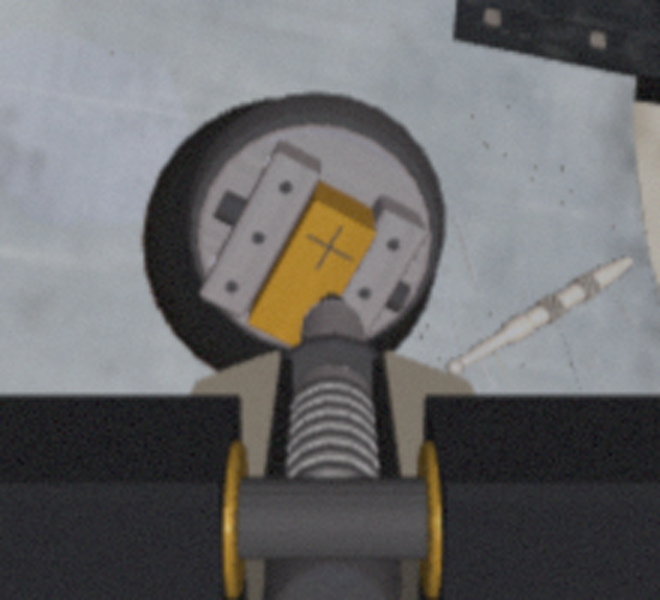

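The tip is at crop (331,293) and the cross at (329,247). Both agree with the predicted pixels to within 1 px, so I'll approach along the normal.

>>> {"fn": "jog_arm", "kwargs": {
  "rows": [
    [[0.2, 0.58, -1.08], [0, 0, 0], 0.1],
    [[0.4, 1.17, -2.17], [0, 0, 0], 0.1],
    [[0.56, 1.63, -3.04], [0, 0, 0], 0.1],
    [[0.58, 1.68, -3.13], [0, 0, 0], 0.1],
    [[0.58, 1.68, -3.13], [0, 0, 0], 0.1],
    [[0.58, 1.68, -3.13], [0, 0, 0], 0.1]
  ]
}}

```text
clock: 10.05
position: [0.5329, -0.0535, 0.1861]
ee_rot: [-1.857, -2.181, -0.711]
force: [-0.2, 0.0, -1.7]
width: 0.168
gripper_force: 52.9
```

```bash
cat > st.py <<'E'
from turn import *
s=arm.observe();n=np.array([-.161,-.467,.8695]);n/=np.linalg.norm(n);X=np.array([.5445,-.0202,.1237])
M=R.from_rotvec(s["ee_rot"]).as_matrix();tip=s["position"]+M[:,2]*.067
f=s["force"]-[-.2,-.3,-1.9]
g=(tip-X)@n;print("t",s["clock"],"pos",s["position"].round(4),"F",s["force"].round(2),"Fn",f@n,"side",(f-n*(f@n)).round(2),"gap mm",g*1e3,"perp mm",1e3*((tip-X)-n*g).round(5),"turn",turn(mat(-n,M[:,1])),s["width"],s["ft_torque"].round(2))
E
python3 st.py
```

```text
t 10.05 pos [ 0.5329 -0.0535  0.1861] F [-0.22  0.   -1.73] Fn 0.007548886761304073 side [-0.02  0.31  0.16] gap mm 4.635341161485134 perp mm [-0.1   0.49  0.25] turn [-0.3  -0.   -0.06] 0.1681256922250122 [-0.79  0.3   0.02]
```

>>> {"fn": "jog_arm", "kwargs": {
  "rows": [
    [[0.03, 0.0, -0.1], [0, 0, 0], 0.1],
    [[0.04, 0.05, -0.2], [0, 0, 0], 0.1],
    [[0.06, 0.09, -0.28], [0, 0, 0], 0.1],
    [[0.07, 0.14, -0.37], [0, 0, 0], 0.1],
    [[0.07, 0.14, -0.37], [0, 0, 0], 0.1]
  ]
}}

```text
clock: 10.68
position: [0.5334, -0.0516, 0.182]
ee_rot: [-1.856, -2.181, -0.71]
force: [-0.9, -0.6, -1.5]
width: 0.167
gripper_force: 52.9
```

```bash
python3 st.py
```

```text
t 10.675 pos [ 0.5334 -0.0516  0.182 ] F [-0.9  -0.63 -1.46] Fn 0.6524622736401583 side [-0.59 -0.03 -0.12] gap mm 0.1409722813148837 perp mm [-0.39  0.26  0.07] turn [-0.31 -0.05 -0.08] 0.16728753507612368 [-0.84  0.33 -0.04]
```

>>> {"fn": "jog_arm", "kwargs": {
  "rows": [
    [[0.02, 0.02, -0.04], [0, 0, 0], 0.1],
    [[0.03, 0.04, -0.09], [0, 0, 0], 0.1],
    [[0.03, 0.04, -0.09], [0, 0, 0], 0.1]
  ]
}}

```text
clock: 11.05
position: [0.5338, -0.0515, 0.1813]
ee_rot: [-1.856, -2.181, -0.71]
force: [-0.8, -0.5, 0.7]
width: 0.165
gripper_force: 52.9
```

```bash
python3 st.py
```

```text
t 11.05 pos [ 0.5338 -0.0515  0.1813] F [-0.78 -0.5   0.68] Fn 2.4320568080487934 side [-0.19  0.94  0.47] gap mm -0.596114207107329 perp mm [-0.11  0.07  0.02] turn [-0.31 -0.03 -0.07] 0.16477443379546156 [-0.64  0.44  0.14]
```

>>> {"fn": "jog_arm", "kwargs": {
  "rows": [
    [[0.01, 0.03, -0.04], [0, 0, 0], 0.1],
    [[0.02, 0.05, -0.09], [0, 0, 0], 0.1],
    [[0.025, 0.07, -0.13], [0, 0, 0], 0.1],
    [[0.03, 0.09, -0.17], [0, 0, 0], 0.1],
    [[0.03, 0.09, -0.17], [0, 0, 0], 0.1]
  ]
}}

```text
clock: 11.68
position: [0.5342, -0.0506, 0.1795]
ee_rot: [-1.857, -2.181, -0.71]
force: [-0.8, -2.6, 4.5]
width: 0.165
gripper_force: 52.8
```

```bash
python3 st.py
```

```text
t 11.675 pos [ 0.5342 -0.0506  0.1795] F [-0.77 -2.64  4.47] Fn 6.721946329867029 side [0.51 0.8  0.52] gap mm -2.6042293266675274 perp mm [-0.04  0.03  0.01] turn [-0.3  -0.02 -0.07] 0.16526572873908169 [-0.68  0.45  0.11]
```

>>> {"fn": "jog_arm", "kwargs": {
  "rows": [
    [[0.02, 0.06, -0.11], [0, 0, 0], 0.1],
    [[0.04, 0.12, -0.22], [0, 0, 0], 0.1],
    [[0.06, 0.18, -0.33], [0, 0, 0], 0.1],
    [[0.08, 0.23, -0.44], [0, 0, 0], 0.1],
    [[0.1, 0.29, -0.55], [0, 0, 0], 0.1],
    [[0.12, 0.35, -0.65], [0, 0, 0], 0.1],
    [[0.12, 0.35, -0.65], [0, 0, 0], 0.1]
  ]
}}

```text
clock: 12.55
position: [0.5354, -0.0472, 0.1731]
ee_rot: [-1.857, -2.181, -0.71]
force: [-2.5, -4.4, 6.6]
width: 0.168
gripper_force: 52.8
```

```bash
python3 st.py
```

```text
t 12.55 pos [ 0.5354 -0.0472  0.1731] F [-2.5  -4.35  6.55] Fn 9.612052137267646 side [-0.76  0.44  0.09] gap mm -9.93650041751458 perp mm [ 0.04 -0.03 -0.01] turn [-0.3  -0.01 -0.06] 0.16762526387624394 [-0.55  0.61  0.24]
```

>>> {"fn": "jog_arm", "kwargs": {
  "rows": [
    [[0.01, 0.03, -0.06], [0, 0, 0], 0.1],
    [[0.02, 0.06, -0.12], [0, 0, 0], 0.1],
    [[0.03, 0.09, -0.17], [0, 0, 0], 0.1],
    [[0.03, 0.09, -0.17], [0, 0, 0], 0.1]
  ]
}}

```text
clock: 13.05
position: [0.5357, -0.0464, 0.1715]
ee_rot: [-1.857, -2.181, -0.711]
force: [-3.2, -4.6, 9.6]
width: 0.165
gripper_force: 52.8
```

```bash
python3 st.py
```

```text
t 13.05 pos [ 0.5357 -0.0464  0.1715] F [-3.16 -4.58  9.6 ] Fn 12.47567955475887 side [-0.96  1.55  0.65] gap mm -11.762568668908717 perp mm [ 0.02 -0.07 -0.04] turn [-0.3  -0.01 -0.06] 0.16494894305983154 [-0.51  0.62  0.22]
```

>>> {"fn": "jog_arm", "kwargs": {
  "rows": [
    [[0.01, 0.02, -0.045], [0, 0, 0], 0.1],
    [[0.01, 0.02, -0.045], [0, 0, 0], 0.1],
    [[0.01, 0.02, -0.045], [0, 0, 0], 0.1]
  ]
}}

```text
clock: 13.42
position: [0.5358, -0.0462, 0.1711]
ee_rot: [-1.857, -2.181, -0.711]
force: [-3.0, -4.1, 8.9]
width: 0.162
gripper_force: 52.8
```

```bash
python3 st.py
```

```text
t 13.425 pos [ 0.5358 -0.0462  0.1711] F [-2.97 -4.05  8.94] Fn 11.625420098642895 side [-0.9   1.67  0.73] gap mm -12.192987403347306 perp mm [ 0.06 -0.09 -0.04] turn [-0.3  -0.   -0.06] 0.16242757198811 [-0.5   0.66  0.26]
```

Not at the stop yet, so I'll go another half millimetre.

>>> {"fn": "jog_arm", "kwargs": {
  "rows": [
    [[0.01, 0.02, -0.045], [0, 0, 0], 0.1],
    [[0.01, 0.02, -0.045], [0, 0, 0], 0.1],
    [[0.01, 0.02, -0.045], [0, 0, 0], 0.1]
  ]
}}

```text
clock: 13.8
position: [0.5359, -0.046, 0.1707]
ee_rot: [-1.857, -2.181, -0.711]
force: [-3.0, -3.7, 8.8]
width: 0.162
gripper_force: 52.8
```

```bash
python3 st.py
```

```text
t 13.8 pos [ 0.5359 -0.046   0.1707] F [-2.97 -3.74  8.81] Fn 11.367322989220302 side [-0.94  1.86  0.83] gap mm -12.681375955047766 perp mm [ 0.11 -0.12 -0.04] turn [-0.3   0.   -0.06] 0.16191267479958454 [-0.55  0.65  0.21]
```

>>> {"fn": "jog_arm", "kwargs": {
  "rows": [
    [[0.01, 0.02, -0.045], [0, 0, 0], 0.1],
    [[0.01, 0.02, -0.045], [0, 0, 0], 0.1]
  ]
}}

```text
clock: 14.05
position: [0.536, -0.0458, 0.1703]
ee_rot: [-1.857, -2.181, -0.711]
force: [-3.7, -4.3, 8.6]
width: 0.165
gripper_force: 52.8
```

```bash
python3 st.py
```

```text
t 14.05 pos [ 0.536  -0.0458  0.1703] F [-3.72 -4.27  8.59] Fn 11.536824255366975 side [-1.66  1.42  0.46] gap mm -13.178662860369727 perp mm [ 0.09 -0.13 -0.05] turn [-0.31  0.   -0.06] 0.1653580643647258 [-0.43  0.64  0.23]
```

Run:
```python
from turn import *
import fit
s=arm.observe();d=arm.get_image("wrist");w4=np.load("w4.npz")
# project known face corners & jaw points from w2 into this view
M=R.from_rotvec(s["ee_rot"]).as_matrix();mt=np.array(d["mount"]);n=np.array([-.161,-.467,.8695]);n/=np.linalg.norm(n);X=np.array([.5445,-.0202,.1237])
ex=np.cross(np.cross(n,[0,0,1]),n);ex/=np.linalg.norm(ex);ey=np.cross(n,ex)
im=d["img"][:,:,::-1].copy();im=cv2.resize(im[110:260,180:380],None,fx=4,fy=4,interpolation=2)
def px(p):
    q=mt[:3,:3].T@(M.T@(p-s["position"])-mt[:3,3]);return int(4*(d["fx"]*q[0]/q[2]+d["cx"]-180)+2),int(4*(d["fy"]*q[1]/q[2]+d["cy"]-110)+2)
for a,b in((11,11),(11,-11),(-35,-11),(-35,11),(0,0)): cv2.circle(im,px(X+ex*a/1e3+ey*b/1e3),3,(0,255,0),1)
# jaw-top holes from w2 crop pixels, as 3D via plane 14.7 mm below
for c in((284,172),(249,239),(214,306),(422,244),(386,309),(351,373)):
    wv=np.array(c)/3.6+[180,130]
    Pq=np.load("w2.npz")["P"][int(wv[1])-4:int(wv[1])+5,int(wv[0])-4:int(wv[0])+5].reshape(-1,3);
    K=np.array([[d["fx"],0,d["cx"]],[0,d["fy"],d["cy"]],[0,0,1.]])
    M2=R.from_rotvec([-1.85,-2.133,-.9]).as_matrix();Rc=M2@mt[:3,:3];tc=M2@mt[:3,3]+[.52822,-.08569,.19061]
    r=Rc@np.linalg.solve(K,[*wv,1]);p=tc+r*(((X-n*.0145)-tc)@n)/(r@n)
    cv2.circle(im,px(p),4,(0,0,255),1)
cv2.imwrite("pics/w5.png",im)
print(s["position"])
```

```text
[ 0.53594656 -0.04578479  0.17027661]
```

View pics/w5.png

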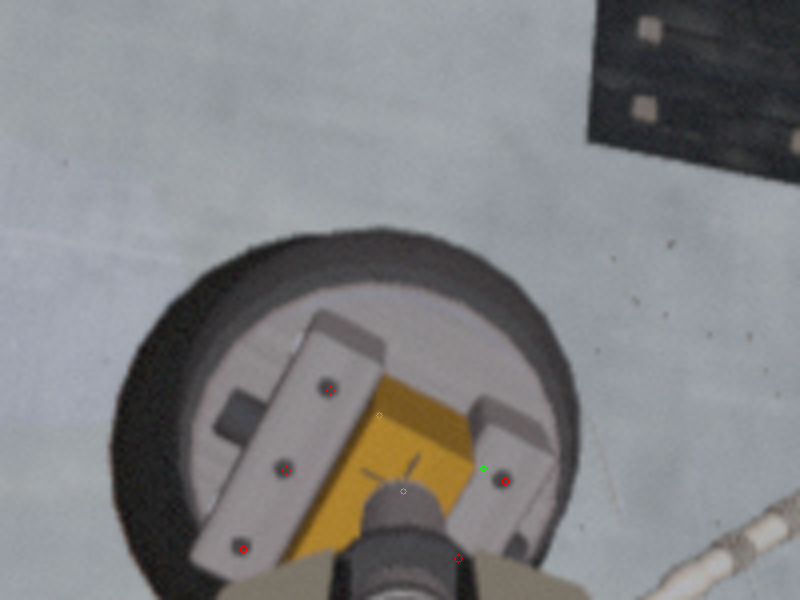

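The ball hasn't rolled: the jaw holes match their predicted marks to under 1 px, and the punch sits on the cross at about (402,489). I'll continue to the stop in fine steps.

>>> {"fn": "jog_arm", "kwargs": {
  "rows": [
    [[0.01, 0.02, -0.045], [0, 0, 0], 0.1],
    [[0.01, 0.02, -0.045], [0, 0, 0], 0.1]
  ]
}}

```text
clock: 14.4
position: [0.536, -0.0456, 0.1699]
ee_rot: [-1.857, -2.181, -0.711]
force: [-4.0, -4.4, 8.4]
width: 0.167
gripper_force: 52.8
```

```bash
python3 st.py
```

```text
t 14.4 pos [ 0.536  -0.0456  0.1699] F [-4.01 -4.44  8.45] Fn 11.543910998477834 side [-1.96  1.25  0.31] gap mm -13.654391515550403 perp mm [ 0.11 -0.15 -0.06] turn [-0.31  0.   -0.06] 0.16747482544560088 [-0.43  0.7   0.22]
```

>>> {"fn": "jog_arm", "kwargs": {
  "rows": [
    [[0.01, 0.02, -0.045], [0, 0, 0], 0.1],
    [[0.01, 0.02, -0.045], [0, 0, 0], 0.1]
  ]
}}

```text
clock: 14.65
position: [0.5362, -0.0455, 0.1695]
ee_rot: [-1.857, -2.181, -0.711]
force: [-3.7, -4.8, 9.6]
width: 0.168
gripper_force: 52.7
```

```bash
python3 st.py
```

```text
t 14.65 pos [ 0.5362 -0.0455  0.1695] F [-3.71 -4.77  9.63] Fn 12.681904626584 side [-1.47  1.45  0.51] gap mm -14.03209691116557 perp mm [ 0.16 -0.21 -0.08] turn [-0.31  0.01 -0.05] 0.1683918616165758 [-0.35  0.77  0.32]
```

>>> {"fn": "jog_arm", "kwargs": {
  "rows": [
    [[0.01, 0.02, -0.045], [0, 0, 0], 0.1],
    [[0.01, 0.02, -0.045], [0, 0, 0], 0.1]
  ]
}}

```text
clock: 14.9
position: [0.5362, -0.0454, 0.1693]
ee_rot: [-1.857, -2.181, -0.711]
force: [-4.0, -6.0, 13.2]
width: 0.165
gripper_force: 52.7
```

```bash
python3 st.py
```

```text
t 14.9 pos [ 0.5362 -0.0454  0.1693] F [-4.04 -6.   13.16] Fn 16.373159028322508 side [-1.2   1.95  0.83] gap mm -14.273306180441054 perp mm [ 0.23 -0.28 -0.11] turn [-0.31  0.02 -0.05] 0.16524473907385884 [-0.24  0.9   0.42]
```

The force jumped to 16.4 N over a short distance, so the nose is at its stop. I'll draw off along the normal.

>>> {"fn": "jog_arm", "kwargs": {
  "rows": [
    [[-0.08, -0.23, 0.43], [0, 0, 0], 0.1],
    [[-0.24, -0.7, 1.3], [0, 0, 0], 0.1],
    [[-0.48, -1.4, 2.6], [0, 0, 0], 0.1],
    [[-0.8, -2.3, 4.3], [0, 0, 0], 0.1],
    [[-1.1, -3.3, 6.1], [0, 0, 0], 0.1],
    [[-1.1, -3.3, 6.1], [0, 0, 0], 0.1]
  ]
}}

```text
clock: 15.65
position: [0.5257, -0.0795, 0.2313]
ee_rot: [-1.859, -2.182, -0.713]
force: [0.8, 0.1, -2.7]
width: 0.163
gripper_force: 52.9
```

```bash
python3 st.py; python3 -c "
from turn import *
print(turn(mat([0,0,-1],[.987,.16,0])))"
```

```text
t 15.65 pos [ 0.5257 -0.0795  0.2313] F [ 0.77  0.07 -2.69] Fn -1.0171192114344583 side [ 0.81 -0.11  0.09] gap mm 57.25648949980062 perp mm [ 1.39 -0.98 -0.27] turn [-0.25  0.13  0.02] 0.16300071130686805 [-0.87  0.26 -0.04]
[-28.23   9.77   0.06]
```

>>> {"fn": "jog_arm", "kwargs": {
  "rows": [
    [[0.2, -4.5, 1], [-7, 2.4, 0], 0.1],
    [[0.5, -9.5, 1], [-14, 4.8, 0], 0.1],
    [[0.8, -14.5, 0], [-21, 7.2, 0], 0.1],
    [[1.1, -18.2, -2], [-28.2, 9.8, 0.06], 0.1],
    [[1.1, -18.2, -4], [-28.2, 9.8, 0.06], 0.1],
    [[1.1, -18.2, -4], [-28.2, 9.8, 0.06], 0.1],
    [[1.1, -18.2, -4], [-28.2, 9.8, 0.06], 0.1]
  ]
}}

```text
clock: 16.52
position: [0.5361, -0.2598, 0.19]
ee_rot: [-2.034, -2.389, 0.001]
force: [-0.6, -0.5, -1.4]
width: 0.162
gripper_force: 52.9
```

Run:
```python
from turn import *
s=arm.observe();print(s["position"],turn(mat([0,0,-1],[.987,.16,0])))
d=arm.get_image("wrist");P=cloud(d,s)
Q=P.reshape(-1,3);k=Q[(abs(Q[:,2]-.066)<.004)&(abs(Q[:,0]-.543)<.06)&(abs(Q[:,1]+.3)<.11)];print("block",cv2.minAreaRect((k[:,:2]*1e3).astype(np.float32)))
M=R.from_rotvec(s["ee_rot"]).as_matrix();mt=np.array(d["mount"])
im=cv2.resize(d["img"][130:280,180:380,::-1],None,fx=4,fy=4,interpolation=2)
def px(p):
    q=mt[:3,:3].T@(M.T@(p-s["position"])-mt[:3,3]);return int(4*(d["fx"]*q[0]/q[2]+d["cx"]-180)+2),int(4*(d["fy"]*q[1]/q[2]+d["cy"]-130)+2)
for p in(s["position"]+M[:,2]*.067,np.array([.5368,-.2617,.066])):cv2.circle(im,px(p),3,(0,255,0),1)
cv2.imwrite("pics/w6.png",im)
```

```text
[ 0.53612825 -0.25980416  0.18999827] [-0.13 -0.21  0.03]
block ((537.578369140625, -266.41656494140625), (60.049354553222656, 75.24472045898438), 9.059239387512207)
```

View pics/w6.png

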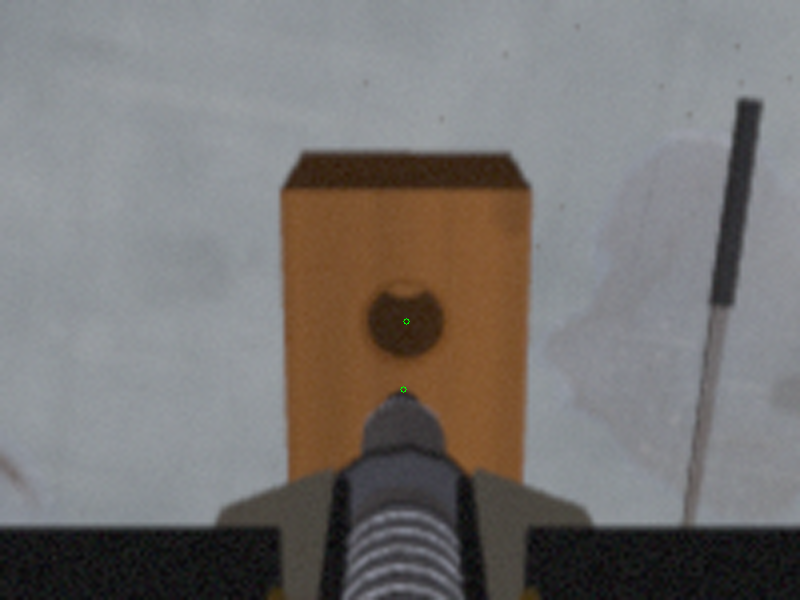

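The view shows the empty hole at (406,320), right on the prediction, and the tip at (403,392). I'll insert.

>>> {"fn": "jog_arm", "kwargs": {
  "rows": [
    [[0.07, -0.19, 0], [-0.1, -0.2, 0], 0.1],
    [[0.07, -0.19, -2], [-0.1, -0.2, 0], 0.1],
    [[0.07, -0.19, -4], [-0.1, -0.2, 0], 0.1],
    [[0.07, -0.19, -6], [-0.1, -0.2, 0], 0.1],
    [[0.07, -0.19, -7], [-0.1, -0.2, 0], 0.1]
  ]
}}

```text
clock: 17.2
position: [0.536, -0.2613, 0.1175]
ee_rot: [-2.035, -2.39, 0.002]
force: [0.5, -0.9, -2.3]
width: 0.164
gripper_force: 52.9
```

>>> {"fn": "jog_arm", "kwargs": {
  "rows": [
    [[0, 0, -1], [0, 0, 0], 0.1],
    [[0, 0, -2], [0, 0, 0], 0.1],
    [[0, 0, -3], [0, 0, 0], 0.1],
    [[0, 0, -4], [0, 0, 0], 0.1],
    [[0, 0, -4.3], [0, 0, 0], 0.1],
    [[0, 0, -4.3], [0, 0, 0], 0.1]
  ]
}}

```text
clock: 17.95
position: [0.5368, -0.2617, 0.0765]
ee_rot: [-2.036, -2.392, 0.0]
force: [0.2, -0.8, -1.5]
width: 0.168
gripper_force: 52.9
```

>>> {"fn": "jog_arm", "kwargs": {
  "rows": [
    [[0, 0, -0.1], [0, 0, 0], 0.1],
    [[0, 0, -0.1], [0, 0, 0], 0.1],
    [[0, 0, -0.1], [0, 0, 0], 0.3],
    [[0, 0, -0.1], [0, 0, 0], 0.5],
    [[0, 0, -0.1], [0, 0, 0], 1],
    [[0, 0, -0.1], [0, 0, 0], 1],
    [[0, 0, -0.1], [0, 0, 0], 1],
    [[0, 0, -0.1], [0, 0, 0], 1]
  ]
}}

```text
clock: 18.95
position: [0.5368, -0.2617, 0.0755]
ee_rot: [-2.036, -2.392, 0.0]
force: [0.6, -0.5, 0.2]
width: 0.769
gripper_force: 0.0
```

>>> {"fn": "jog_arm", "kwargs": {
  "rows": [
    [[0, 0, 0], [0, 0, 0], 1],
    [[0, 0, 0], [0, 0, 0], 1],
    [[0, 0, 3], [0, 0, 0], 1],
    [[0, 0, 7], [0, 0, 0], 1],
    [[0, 0, 12], [0, 0, 0], 1],
    [[0, 0, 18], [0, 0, 0], 1],
    [[0, 0, 20], [0, 0, 0], 1],
    [[0, 0, 20], [0, 0, 0], 1]
  ]
}}

```text
clock: 19.95
position: [0.5374, -0.2622, 0.277]
ee_rot: [2.035, 2.391, 0.002]
force: [0.2, 0.2, 0.0]
width: 1.0
gripper_force: 0.0
```

Run:
```python
from turn import *
s=arm.observe();print(s["position"],s["force"],s["width"])
d=arm.get_image("wrist");P=cloud(d,s)
Q=P.reshape(-1,3);Q=Q[(abs(Q[:,0]-.536)<.03)&(abs(Q[:,1]+.26)<.03)]
for lo,hi in((.068,.08),(.133,.145)):
    k=Q[(Q[:,2]>lo)&(Q[:,2]<hi)];print(lo,len(k),np.median(k,0).round(4),k.min(0).round(4),k.max(0).round(4))
t=arm.get_image("top")["img"];cv2.imwrite("pics/end.png",np.hstack([cv2.resize(d["img"][:,:,::-1],(400,300)),cv2.resize(t[150:270,250:410,::-1],(400,300))]))
```

```text
[ 0.5374275  -0.26224354  0.27701362] [0.16129726 0.21796073 0.02573615] 1.0001228787672063
0.068 154 [ 0.5352 -0.2555  0.0705] [ 0.5115 -0.2704  0.068 ] [ 0.5498 -0.2385  0.0791]
0.133 178 [ 0.5371 -0.2616  0.1349] [ 0.5291 -0.2696  0.1331] [ 0.5449 -0.2534  0.137 ]
```

View pics/end.png

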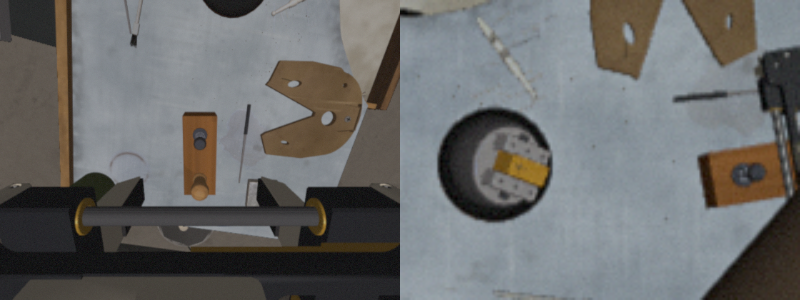

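The punch hangs upright in its hole at (200,137), with the cap at the same height as before. The vise is unchanged and the gripper is clear.

```bash
python3 -c "
from cell import arm
print(arm.sign_off())"
```

```text
the job is handed in; nothing more can be done
None
```

The job is handed in: the punch was set square on the cross and pressed until its nose hit the stop (about 16 N, ball not rolled at the last check shortly before the stop), then hung back upright in its own hole at about 20 s, with nothing else touched.

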